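Put the pickle salt away in the roll-top cabinet

ROBOT

A 6-joint arm with a two-finger parallel gripper is mounted at the origin on a cart in front of the work surface, level with it; the furniture and walls round the work are solid. World frame = base frame: x ahead of the robot, y to its left, z up, the work surface at z = 0. Lengths are in mm, angles in degrees, forces in N, time in s.
With the tool pointing down it reaches from about 325 to 875 mm from the base axis. Payload 4.4 kg.
Tool frame: the origin (TCP) lies between the finger pads; the fingertips stand 22 mm ahead of it and the grasp point (between the pads) lies 3 mm ahead of it; z points along the fingers, x is the direction in which the jaws open and shut, and the axes are right-handed (so a half turn about z gives the same grasp; the last joint's range is limited). The gripper opens to 85 mm and grips with 20 to 120 N. Pads are 22 mm wide; open, the fingers measure 114 mm over their backs; the gripper's body (76 mm by 85 mm) begins 54 mm behind the grasp point. The pads swing forward as they close: fully open they stand 13 mm farther back than shut.
Start: joints at [-8.623, 11.837, 88.321, -0, 79.842, -8.623], TCP at [575.002, -0.012, 253.282] pointing down, gripper open.
Joint ranges: [-156.59, 156.59], [-49.26, 127.26], [12.9, 141.05], [-63.56, 243.56], [4.71, 150.69], [-161.64, 161.64]. Speed limits (degrees/s): [159.86, 159.86, 180, 180, 180, 180].

INTERFACE

Orientations are given as a 3x3 rotation matrix whose columns are the frame's x, y, z axes.
In Python, from rig import r gives the robot as it stands.
- The arm moves only by the tool apply_moves, never from a script. Its argument "moves" is a list that holds one entry, the list of rows, each a list of 5 numbers: the closure, from 0 (fully open) to 1 (shut), then the shift along the world's x, y, z in units of 50 mm (1.0 is 50 mm), then the turn about the world's z in degrees. In form: [[[grip, tx, ty, tz, twist], ...]]. A call has exactly 10 rows; each row is the pose to reach, as a shift and turn from the pose measured when the call began; what a row does not reach only later rows make up. A row lasts 1/8 s, in which the tool goes at most 62.5 mm and 10.7 degrees, less where a joint would pass 70% of its speed; a pose out of reach is approached as far as the arm can. A call with a gripper value outside its range is refused whole. The fingers move at their own pace and stop on an object; "grip_force" is the grip in N (left out, the last holds). Time passes only in rows, so rows that repeat a pose let the fingers close, or fill a call up. It gives the time, the measured TCP pose, the force and the opening at its end, in the units of the state.
- r.observe(): the state, without advancing time (a new reading comes with each control period).
- r.capture(name): name is "scene" or "side" or "wrist"; returns a dict with "frame" (420x560x3 uint8, blue, green, red), "z_map" (420x560 float32, mm along the optical axis (not along the pixel's ray), 0 where there is no reading), "fx", "fy", "cx", "cy" (pixels), "xyz" and "orientation" of the camera in the world; the wrist camera has in their place "mount" (4x4, takes a point from camera to tool coordinates, whose origin is the TCP and whose axes are the tool frame's). Camera axes: x right, y down, z forward; pixel columns grow to the right and rows downward; lengths in mm; the calibration is good to about 2 mm. A picture is of the moment at which its call begins: read the wrist's pose just before it.
- r.finish_job(): hands the job in, once; it reports no verdict.
Trained networks look in the newest picture that a camera, given by its name, has taken for a name from the list of things; names that differ only in an ending like _2 or _b are one class to them, and where a whole thing is asked for, a point or a joint stands for the part that bears it (a point fixed in the world has none). Each returns a list of dicts, best first, with "confidence" (0 to 1); they miss things now and then, are a little off and sometimes report something else, mostly with a low value. They report only what shows in the picture. A call takes as long as a camera call. They do not tell look-alikes from the thing itself.
- r.silhouettes(target, camera): "pixels" (420x560 bool, what is visible of it) and "pixel" ([column, row] in pixels, amid what is visible of it).
- r.spot_point(target, camera): "pixel" ([column, row] in pixels: a listed point, or the origin of a listed thing).
The state is a dict: "time_s": time; "qpos": joint angles; "joint_velocities": joint speeds; "effort": joint torques, N m; "ee_pos": TCP position; "ee_rot": TCP orientation; "force": force on the tool from outside, world axes, zero at the start; "wrist_torque": the same for the moment, N m; "gripper_width": opening from 0.0 (shut) to 1.0 (fully open).
Only numpy, scipy, OpenCV 4.12 (cv2) and the standard library are available. Lean on these libraries where they do the work, as an engineer would, in place of code of your own. Each camera call takes 0.05 s, during which the arm holds its last target.

TASK

The pickle is made up, so its salt goes back under cover, away from the steel tools. Raise the slatted shutter of the small roll-top cabinet all the way, so that it stays open by itself; then carry the squat screw-cap jar over without tipping it and stand it inside, in the rear half of the cabinet's floor. Leave the shutter open and everything else where it is.

Things in the scene. Friction and masses are not known exactly. Their poses are not given: they have to be found in the camera images.
- top_edge (a point): point on the wooden roll-top cabinet: middle of the front edge of its fixed top board, on the upper face, 223 mm above the bench. Axes of the cabinet: x to its back (the shutter faces -x, the robot), y to its left, z up. The cabinet is 306 wide and 276 deep, from 146 mm in front of this point to 130 behind it, and is fixed to the bench.
- shutter (a joint): how far the slatted shutter is raised, as the angle in rad turned in its circular side tracks: 0 = shut (as it starts), 1.57 = fully up (end stop). About 3 N at the knob start it rising, less and less as it goes over the top. Let go below about 0.95 it slides shut by its weight, from 1.0 to 1.2 it just stays where it is, beyond that it runs on to the stop by itself.
- knob (a point): centre of the round dark knob in the middle of the shutter's bottom rail: 25 mm across, axis square to the shutter, its end 8 mm outward of this point. Grip its left and right sides; it may turn in the fingers. It moves on a circle of radius 149 mm about the level line 10 mm in front of top_edge and 151 mm below it, from 10 degrees below level in front (shut) to 80 degrees above level (fully up).
- floor_middle (a point): middle of the cabinet's empty inner floor where its rear half begins, 34 mm above the bench; axes as top_edge. The inside is 272 mm wide; its back board is 85 mm behind this point, its front edge 103 mm before it; two small vials stand in the rear right corner. With the shutter up it is open above only as far as this point: reach in from the front with the tool tilted 35 to 50 degrees.
- salt_jar: squat glass screw-cap jar of pickle salt, 45 mm in diameter, 54 high (straight wall up to 44 mm, cap 40 mm across above), about 0.13 kg, standing on a flat wooden board 13 mm thick to the right of the cabinet. Origin: centre of its underside, z up.
- dish: open glass dish, 96 mm in diameter, 48 high, standing on the bench to the right of the board. To be left alone. Origin: centre of its underside.
- wood_spool: turned wooden spool, 38 mm in diameter, 60 high, standing to the right of the cabinet, towards the back. To be left alone. Origin: centre of its underside.
- brass_pot: upright brass tube pot, 36 mm in diameter, 64 high, standing between the cabinet and the jar's board. To be left alone. Origin: centre of its underside.
Not all that is in view belongs to the job. What is shaped like the salt_jar but purple is not meant.

How it is judged (in metres and radians):
On the way:
1. the shutter is up and stays up by itself, let go (value of joint shutter above 1.25 rad and distance between the grasp point and knob above 0.08 m), for 0.3 s.
At the end, for the whole second after the job is handed in: Shutter raised to at least 1.25 of its 1.57 rad; jar standing upright (within 6 degrees) and at rest on the cabinet's floor, its centre in the rear half (behind floor_middle); nothing held (value of joint shutter above 1.25 rad and x of salt_jar in the frame of floor_middle between 0 and 0.07 m and y of salt_jar in the frame of floor_middle between -0.115 and 0.115 m and z of salt_jar in the frame of floor_middle between -0.004 and 0.005 m and angle between salt_jar's own z axis and vertical below 0.1 rad and linear speed of salt_jar below 0.02 m/s); the robot touches nothing.
It fails at once if the jar is tipped more than 40 degrees (angle between salt_jar's own z axis and vertical above 0.7 rad).
It fails at once if the glass dish is moved more than 30 mm (distance of dish from where it was at the start of the episode above 0.03 m).
It fails at once if the wooden spool or the brass pot is moved more than 30 mm or knocked over (distance of any of wood_spool, brass_pot from where it was at the start of the episode above 0.03 m or angle between any of wood_spool, brass_pot's own z axis and vertical above 0.5 rad).
It also fails if it takes over 64 s, if anything falls off the work surface, if the arm or the gripper's body presses on something with over 40 N, if the wrist force passes 120 N, or if a joint passes its speed limit or range.

## Working session

There is one attempt and no reset: what is moved stays moved. The work goes in short steps, Python scripts to look and compute and a tool call to move; the robot and the scene stay as the last step left them, time stands still between calls to the robot, and variables do not carry over. Pictures are saved under pics/ and viewed, and the job is handed in when it is done.

Besides the shell and the picture viewer there is one more tool, called after "Emit:" as name([rows], argument=value, ...), one row to a line, values as JSON. apply_moves: Moves the arm, as the interface text tells. Its arguments: {"type":"object","properties":{"moves":{"type":"array","items":{"type":"array","items":{"type":"array","items":{"type":"number"}}}},"grip_force":{"type":"number"}},"required":["moves"]}

```bash
ls; mkdir -p pics; cat > h.py <<'E'
import numpy as np, cv2
from rig import r
def w(cap,px,z=None,obs=None):
    c,rw=px
    d=z if z else float(np.median([v for v in cap["z_map"][int(rw)-2:int(rw)+3,int(c)-2:int(c)+3].ravel() if v>0] or [0]))
    p=np.array([(c-cap["cx"])/cap["fx"]*d,(rw-cap["cy"])/cap["fy"]*d,d])
    if "mount" in cap:
        q=(cap["mount"]@np.r_[p,1])[:3]
        return np.array(obs["ee_rot"])@q+np.array(obs["ee_pos"])
    return np.array(cap["orientation"])@p+np.array(cap["xyz"])
E
python3 - <<'E'
from h import *
o=r.observe();print(o)
for n in ["scene","side","wrist"]:
    c=r.capture(n);cv2.imwrite(f"pics/{n}0.png",c["frame"])
    print(n,[np.round(c[k],2).tolist() for k in c if k not in("frame","z_map")])
    for t in ["top_edge","knob","floor_middle","salt_jar","dish","wood_spool","brass_pot"]:
        for d in r.spot_point(t,n)[:3]:
            print(t,d["confidence"],np.round(d["pixel"]),np.round(w(c,d["pixel"],obs=o)))
E
```

```text
pics
{'time_s': 0.0, 'qpos': array([-8.62274273e+00,  1.18856628e+01,  8.84056751e+01,  1.17913364e-03,
        7.98402982e+01, -8.62269889e+00]), 'joint_velocities': array([-0.04154359, -0.01245813, -0.00144383, -0.09644059,  0.06560007,
       -0.00299953]), 'effort': array([ 4.44781954e-04, -3.83034396e+01, -2.91594708e+01, -2.26178481e-04,
        1.06274080e-02,  5.83859855e-05]), 'ee_pos': array([5.74294148e+02, 1.04475963e-01, 2.52104431e+02]), 'ee_rot': array([[ 9.99997427e-01, -4.83189129e-06, -2.26847406e-03],
       [-4.00507834e-06, -9.99999934e-01,  3.64484190e-04],
       [-2.26847567e-03, -3.64474167e-04, -9.99997361e-01]]), 'force': array([0.19580629, 0.65716658, 0.00888909]), 'wrist_torque': array([0.00597481, 0.05443847, 0.00887559]), 'gripper_width': 0.9977488670896241}
scene [480.26, 480.26, 275.8, 208.58, [185.95, -973.93, 1082.63], [[0.88, -0.33, 0.34], [-0.48, -0.62, 0.62], [0.01, -0.71, -0.71]]]
top_edge 0.76 [225. 130.] [555. -32. 361.]
knob 0.92 [192. 204.] [471.  71.  49.]
salt_jar 0.68 [345. 373.] [ 580. -601.   35.]
salt_jar 0.61 [288. 281.] [ 595. -306. 
[... 242 characters left out ...]
7.31, 286.17, 210.47, [475.05, -1350.55, 616.56], [[0.99, -0.04, 0.09], [-0.1, -0.37, 0.92], [-0.0, -0.93, -0.37]]]
top_edge 0.62 [284. 160.] [631. 227. 187.]
knob 0.72 [247. 211.] [477.  70.  43.]
salt_jar 0.85 [292. 261.] [ 597. -305.   36.]
salt_jar 0.59 [304. 335.] [ 590. -608.   16.]
salt_jar 0.58 [350. 298.] [ 727. -472.   14.]
dish 0.56 [298. 298.] [ 596. -454.    9.]
wood_spool 0.52 [321. 239.] [ 722. -105.    2.]
brass_pot 0.56 [303. 241.] [ 657. -124.    6.]
wrist [309.95, 309.95, 280.16, 202.61, [[1.0, -0.0, 0.0, 1.51], [0.0, 0.95, 0.31, -78.76], [-0.0, -0.31, 0.95, -119.98], [0.0, 0.0, 0.0, 1.0]]]
knob 0.85 [180.  98.] [479.  82.  58.]
salt_jar 0.7 [299. 360.] [ 601. -266.   26.]
```

View pics/scene0.png

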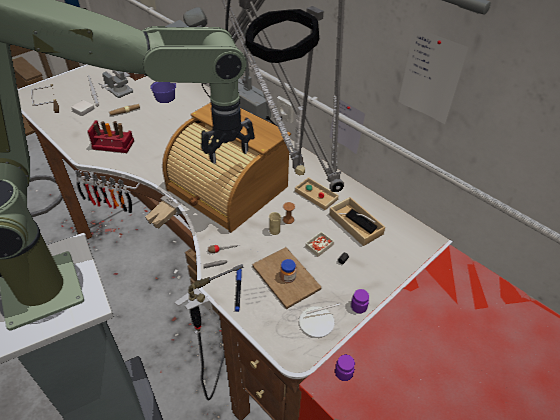

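View pics/side0.png

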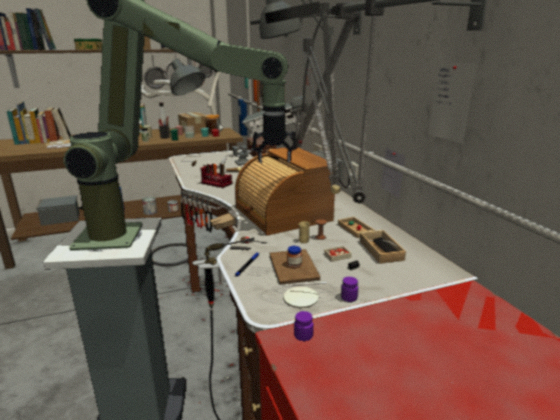

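View pics/wrist0.png

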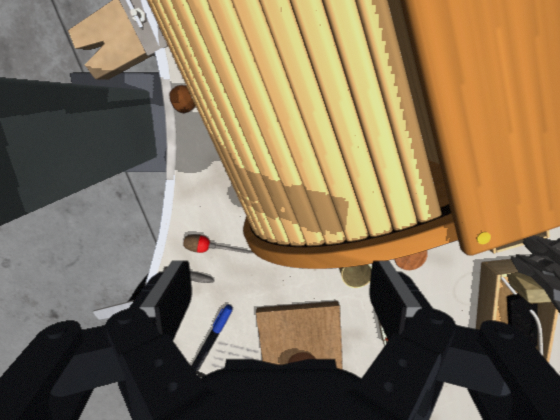

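The jar with the blue cap, at scene pixel (288,270) and side pixel (294,257), is the salt jar; the two purple ones are decoys. The shutter is shut and the cabinet is yawed. Next I'll measure the cabinet geometry.

```bash
python3 - <<'E'
from h import *
o=r.observe()
for n in ["scene","side"]:
    c=r.capture(n); H,W=c["z_map"].shape
    vv,uu=np.mgrid[:H,:W]; d=c["z_map"]
    P=np.stack([(uu-c["cx"])/c["fx"]*d,(vv-c["cy"])/c["fy"]*d,d],-1)@np.array(c["orientation"]).T+np.array(c["xyz"])
    np.save(f"{n}.npy",P); P=P[d>0]
    t=P[(P[:,2]>214)&(P[:,2]<232)&(P[:,0]>500)&(P[:,0]<800)&(P[:,1]>-200)&(P[:,1]<250)]
    if len(t)>20:
        rr=cv2.minAreaRect(t[:,:2].astype(np.float32)); print(n,"top",len(t),rr,cv2.boxPoints(rr).round(), np.median(t[:,2]))
    # tall things
    q=P[(P[:,2]>260)&(P[:,0]>650)&(P[:,0]<1100)&(abs(P[:,1])<500)]
    h,_,_=np.histogram2d(q[:,0],q[:,1],bins=[np.arange(650,1101,50),np.arange(-500,501,100)]); print(h.astype(int))
    j=r.silhouettes("salt_jar",n)
    for s in j[:3]:
        m=s["pixels"]; Q=np.load(f"{n}.npy")[m]; Q=Q[Q[:,2]>-50]; 
        top=Q[Q[:,2]>np.percentile(Q[:,2],97)-6]
        print(n,"jar",s["confidence"],s["pixel"],"top",np.median(top,0).round(),np.percentile(Q,[2,98],0).round())
    k=r.silhouettes("knob",n)
    print("conf",[(s["confidence"],s["pixel"],s["pixels"].sum()) for s in k[:2]])
    crop=c["frame"][80:340,130:430]; cv2.imwrite(f"pics/crop_{n}.png",cv2.resize(crop,None,fx=2.3,fy=2.3,interpolation=cv2.INTER_CUBIC))
E
```

```text
scene top 1185 ((723.419189453125, 54.70013427734375), (135.48477172851562, 468.7642822265625), 21.994075775146484) [[ 573.  247.]
 [ 748. -188.]
 [ 874. -137.]
 [ 698.  297.]] 223.22764287433995
[[   0    0  444   97    0    0   88    0    0    0]
 [   0    0    0  281  166  309  250  267   68    0]
 [   0    0    0   36  441  172  114   33  257    6]
 [   0    0    0  369  201    0    0   67    8   83]
 [   0    0    0    0  317    0    0    0    0  119]
 [   0  302    5    0    0    0    0  681  847  129]
 [   0   79    0    0    0 1172 1881  263    0    0]
 [   0    0    0 1906 3886 1751    0    0    0    0]
 [   0 1579 5990 2970    0    0    0    0    0    0]]
scene jar 0.85 [361.7, 302.1] top [ 729. -452.   55.] [[ 707. -473.    7.]
 [ 746. -434.   58.]]
scene jar 0.82 [289.9, 271.9] top [ 606. -287.   69.] [[ 584. -308.   19.]
 [ 622. -271.   72.]]
scene jar 0.6 [345.4, 369.1] top [ 589. -588.   54.] [[ 569. -607.   -1.]
 [ 610. -571.   57.]]
conf [(0.59, [202.3, 168.5], np.int64(4196))]
side top 668 ((715.8457641601562, 72.83537292480469), (131.47579956054688, 430.31195068359375), 22.127975463867188) [[ 574.  247.]
 [ 736. -151.]
 [ 858. -102.]
 [ 696.  297.]] 220.45753417118127
[[   0    0  213   67    0    0  185    2    0    0]
 [   0    0    0  438   55  255  173  228  199  139]
 [   0    0    0   27  322  103  136   93  210  110]
 [   0    0    0  284  148  136  352  258   69  146]
 [   0    0    0  123  465    4  103    0    0  725]
 [   0    1   88   21    0    0    0  740 1514  343]
 [   0    0   72    0    0 1124 2235  631    0    0]
 [   0    0   68 1306 3335 1638    0    0    0    0]
 [   0  951 5170 2661    0    0    0    0    0    0]]
side jar 0.75 [304.1, 327.7] top [ 592. -590.   51.] [[ 570. -609.   -2.]
 [ 614. -564.   53.]]
side jar 0.53 [291.3, 252.0] top [ 605. -295.   65.] [[ 586. -310.   15.]
 [ 626. -279.   68.]]
conf [(0.69, [261.5, 184.6], np.int64(1874))]
```

View pics/crop_scene.png

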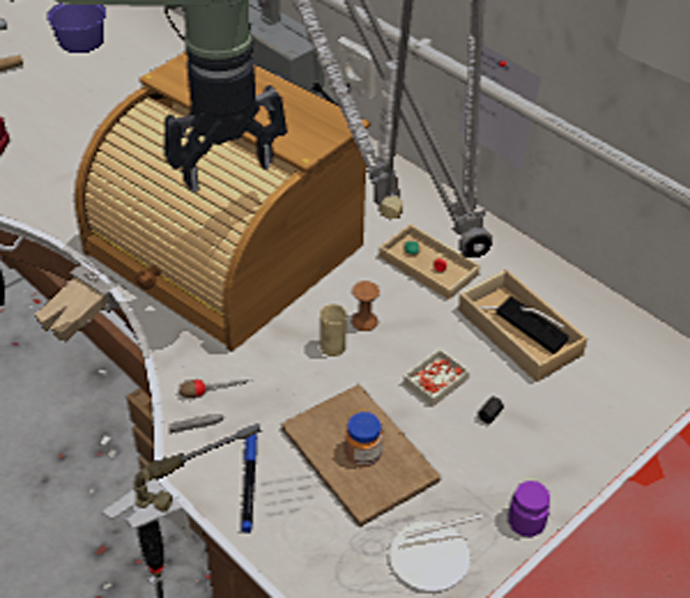

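```bash
python3 - <<'E'
import numpy as np,cv2
ax=np.array([np.cos(np.radians(22)),np.sin(np.radians(22))]);ay=np.array([-ax[1],ax[0]])
for n in ["scene","side"]:
    P=np.load(n+".npy").reshape(-1,3)
    q=P[(P[:,2]>150)&(P[:,0]>200)&(P[:,0]<1000)&(P[:,1]<-200)&(P[:,1]>-1000)]
    h,_,_=np.histogram2d(q[:,0],q[:,1],bins=[np.arange(200,1001,100),np.arange(-1000,-199,100)]); print(h.astype(int))
    I=np.load(n+".npy"); m=((I[...,2]>212)&(I[...,2]<232)&(I[...,0]>500)&(I[...,0]<850)&(abs(I[...,1])<350)).astype(np.uint8)
    nl,lab,st,_=cv2.connectedComponentsWithStats(m)
    k=1+np.argmax(st[1:,4]); t=I[lab==k]; print(len(t)); rr=cv2.minAreaRect(t[:,:2].astype(np.float32)); print(rr,cv2.boxPoints(rr).round())
    b=t[:,:2]@np.c_[ax,ay]; print(np.percentile(b,[0,1,3,50,97,99,100],0).round())
    # front surface in cab coords at low z
    s=P[(P[:,2]>20)&(P[:,2]<200)]; b=s[:,:2]@np.c_[ax,ay]; k=(b[:,0]>400)&(b[:,0]<800)&(b[:,1]>-200)&(b[:,1]<120); b=b[k];z=s[k][:,2]
    for zz in range(20,200,20):
        c=b[(z>=zz)&(z<zz+20)]; print(zz,len(c),np.percentile(c[:,0],[0,2,20,50]).round(), np.percentile(c[:,1],[1,99]).round())
E
```

```text
[[  0   0   0   0   0   0   0   0]
 [  0   0   0   0   0   0   0   0]
 [  0   0   0   0   0   0   0   0]
 [  0   0   0   0   0   0   1 759]
 [  0   0   0   0   0   0   0 778]
 [  0   0   0   0   0   0   0   0]
 [  0   0   0   0   0   0   0   0]
 [  0   0   0   0   0   0 381   5]]
940
((727.6398315429688, 105.18051147460938), (241.7473907470703, 105.51720428466797), 73.61231994628906) [[643.   4.]
 [744. -26.]
 [812. 206.]
 [711. 236.]]
[[ 623. -265.]
 [ 627. -257.]
 [ 629. -256.]
 [ 703. -204.]
 [ 753.  -83.]
 [ 756.  -69.]
 [ 759.  -52.]]
20 362 [457. 480. 484. 487.] [-197.   39.]
40 252 [462. 464. 482. 493.] [-197.   43.]
60 263 [468. 478. 491. 493.] [-197.   42.]
80 292 [481. 484. 492. 494.] [-198.   42.]
100 357 [484. 488. 495. 498.] [-198.   44.]
120 466 [490. 496. 502. 506.] [-197.   44.]
140 581 [498. 505. 514. 520.] [-199.   43.]
160 772 [513. 521. 531. 539.] [-199.   41.]
180 1012 [533. 545. 560. 578.] [-198.   43.]
[[  0   0   0   0   0   0   0   0]
 [  0   0   0   0   0   0   0   0]
 [  0   0   0   0   0   0   0   0]
 [  0   0   0   0   0   0   0 307]
 [  0   0   0   0   0   0   2 447]
 [  0   0   0   0   0   0   0   0]
 [  0   0   0   0   0   0   0   0]
 [  0   0   0   0   0   0   1 160]]
599
((704.5470581054688, 101.93699645996094), (130.36013793945312, 364.844482421875), 20.928428649902344) [[579. 249.]
 [709. -92.]
 [831. -45.]
 [700. 296.]]
[[ 625. -352.]
 [ 627. -348.]
 [ 628. -329.]
 [ 695. -183.]
 [ 751.  -28.]
 [ 753.  -12.]
 [ 757.   12.]]
20 165 [465. 470. 484. 487.] [-198.   40.]
40 169 [462. 464. 482. 493.] [-198.   41.]
60 139 [476. 482. 492. 493.] [-194.   39.]
80 156 [481. 485. 492. 495.] [-198.   39.]
100 185 [484. 488. 496. 499.] [-195.   41.]
120 206 [493. 496. 505. 507.] [-198.   39.]
140 253 [504. 509. 516. 522.] [-197.   43.]
160 363 [515. 526. 535. 545.] [-198.   40.]
180 533 [536. 554. 567. 590.] [-197.   39.]
```

```bash
python3 - <<'E'
import numpy as np
for n in ["scene","side"]:
    P=np.load(n+".npy").reshape(-1,3)
    for (x0,x1,y0,y1) in [(500,650,-400,-200),(650,750,-300,-100),(650,800,-100,300),(300,500,-400,400),(900,1000,-600,-200)]:
        q=P[(P[:,0]>x0)&(P[:,0]<x1)&(P[:,1]>y0)&(P[:,1]<y1)&(P[:,2]>260)]
        if len(q):print(n,x0,x1,y0,y1,len(q),np.percentile(q,[1,25,75,99],0).round().tolist())
E
```

```text
scene 500 650 -400 -200 1094 [[538.0, -298.0, 662.0], [550.0, -292.0, 675.0], [608.0, -258.0, 687.0], [649.0, -202.0, 704.0]]
scene 650 750 -300 -100 822 [[650.0, -276.0, 347.0], [658.0, -224.0, 538.0], [711.0, -161.0, 707.0], [741.0, -104.0, 711.0]]
scene 650 800 -100 300 1840 [[687.0, -97.0, 263.0], [737.0, -32.0, 325.0], [757.0, 139.0, 473.0], [795.0, 295.0, 608.0]]
scene 300 500 -400 400 5323 [[302.0, -46.0, 531.0], [344.0, -33.0, 579.0], [447.0, 3.0, 630.0], [498.0, 70.0, 676.0]]
scene 900 1000 -600 -200 386 [[928.0, -378.0, 711.0], [938.0, -371.0, 717.0], [949.0, -339.0, 727.0], [965.0, -298.0, 733.0]]
side 500 650 -400 -200 543 [[541.0, -299.0, 661.0], [566.0, -293.0, 672.0], [620.0, -280.0, 685.0], [649.0, -228.0, 698.0]]
side 650 750 -300 -100 718 [[652.0, -276.0, 341.0], [692.0, -205.0, 488.0], [723.0, -141.0, 675.0], [745.0, -102.0, 705.0]]
side 650 800 -100 300 1552 [[656.0, -97.0, 264.0], [716.0, 10.0, 339.0], [762.0, 167.0, 595.0], [797.0, 298.0, 729.0]]
side 300 500 -400 400 2249 [[302.0, -47.0, 525.0], [346.0, -36.0, 565.0], [446.0, -12.0, 614.0], [498.0, 48.0, 668.0]]
side 900 1000 -600 -200 161 [[904.0, -297.0, 701.0], [918.0, -280.0, 703.0], [967.0, -242.0, 709.0], [998.0, -202.0, 715.0]]
```

Emit:
apply_moves([
  [[0, -0.9, -0.8, -0.3, 0], [0, -1.8, -1.6, -0.5, 0], [0, -2.7, -2.5, -0.8, 0], [0, -3.2, -3.6, -0.8, 0], [0, -3.2, -4.8, -0.8, 0], [0, -3.2, -6, -0.8, 0], [0, -3.2, -7.2, -0.8, 0], [0, -3.2, -8.4, -0.8, 0], [0, -3.2, -9.6, -0.8, 0], [0, -3.2, -10.8, -0.8, 0]],
])

```text
time_s: 2.75
ee_pos: [414.8, -542.0, 213.2]
ee_rot: [[1.0, -0.0, 0.0], [-0.0, -1.0, -0.0], [0.0, 0.0, -1.0]]
force: [-0.1, 0.3, 1.4]
gripper_width: 0.999
```

Emit:
apply_moves([
  [[0, 0.2, -1.2, 0, 0], [0, 0.4, -2.4, 0, 0], [0, 0.5, -3.6, 0, 0], [0, 0.6, -4.8, 0, 0], [0, 0.7, -6, 0, 0], [0, 0.8, -7, 0, 0], [0, 0.9, -8, 0, 0], [0, 0.9, -8.4, 0, 0], [0, 0.9, -8.4, 0, 0], [0, 0.9, -8.4, 0, 0]],
])

```text
time_s: 4.0
ee_pos: [408.0, -848.4, 190.0]
ee_rot: [[1.0, -0.0, 0.024], [0.001, -0.999, -0.049], [0.024, 0.049, -0.999]]
force: [-0.4, -0.1, -0.0]
gripper_width: 1.005
```

```bash
python3 -c "
from h import *
o=r.observe();print(np.round(o['qpos'],1),o['ee_pos'].round(1))"
```

```text
[-69.7  65.3  12.9   0.3  98.8 -69.6] [ 408.  -848.4  190. ]
```

Emit:
apply_moves([
  [[0, 0.4, -1, 0.4, 0], [0, 0.8, -2, 0.8, 0], [0, 1.2, -3, 1.2, 0], [0, 2, -4, 1.5, 0], [0, 2, -5, 2, 0], [0, 2.5, -6, 2, 0], [0, 3, -7, 2, 0], [0, 3, -7, 2, 0], [0, 3, -7, 2, 0], [0, 3, -7, 2, 0]],
])

```text
time_s: 5.25
ee_pos: [403.4, -863.0, 208.1]
ee_rot: [[0.999, -0.002, 0.045], [0.003, -0.995, -0.095], [0.045, 0.095, -0.994]]
force: [0.9, 0.5, -0.1]
gripper_width: 1.0
```

```bash
python3 -c "
from h import *
o=r.observe();print(np.round(o['qpos'],1),o['ee_pos'].round(1))"
```

```text
[-70.3  64.2  12.9   0.6  96.9 -70.2] [ 403.4 -863.   208.1]
```

Emit:
apply_moves([
  [[0, 0.5, -1, 0, 8], [0, 1, -2, 0, 16], [0, 1.5, -3, 0.2, 24], [0, 2, -4, 0.4, 24], [0, 2.5, -5, 0.6, 24], [0, 3, -6, 0.8, 24], [0, 3, -7, 1, 24], [0, 3, -7, 1, 24], [0, 3, -7, 1, 24], [0, 3, -7, 1, 24]],
])

```text
time_s: 6.5
ee_pos: [409.9, -879.5, 184.3]
ee_rot: [[0.912, 0.398, 0.101], [0.408, -0.906, -0.115], [0.046, 0.146, -0.988]]
force: [-0.2, -0.6, -0.3]
gripper_width: 1.006
```

Emit:
apply_moves([
  [[0, 0.6, -1.2, 1.2, 0], [0, 1, -2, 2.4, 0], [0, 1.5, -3, 3.6, 0], [0, 2, -4, 4.8, 0], [0, 2.5, -5, 6, 0], [0, 3, -6, 7, 0], [0, 3, -7, 8, 0], [0, 3, -7, 9, 0], [0, 3, -7, 9, 0], [0, 3, -7, 9, 0]],
])

```text
time_s: 7.75
ee_pos: [393.0, -841.1, 366.9]
ee_rot: [[0.912, 0.393, 0.122], [0.408, -0.899, -0.16], [0.047, 0.195, -0.98]]
force: [1.0, -1.1, -0.1]
gripper_width: 0.997
```

```bash
python3 -c "
from h import *
o=r.observe();print(np.round(o['qpos'],1),o['ee_pos'].round(1))"
```

```text
[-71.5  54.3  12.9   3.8 101.8 -94.2] [ 393.  -841.1  366.9]
```

Emit:
apply_moves([
  [[0, 0, -1.2, -1, 0], [0, 0, -2.4, -2, 0], [0, 0, -3.6, -3, 0], [0, 0, -4.8, -3, 0], [0, 0, -6, -3, 0], [0, 0, -7, -3, 0], [0, 0, -8, -3, 0], [0, 0, -8, -3, 0], [0, 0, -8, -3, 0], [0, 0, -8, -3, 0]],
])

```text
time_s: 9.0
ee_pos: [317.8, -949.3, 174.0]
ee_rot: [[0.912, 0.386, 0.137], [0.408, -0.889, -0.208], [0.041, 0.245, -0.969]]
force: [-0.8, 0.4, 0.1]
gripper_width: 1.002
```

Emit:
apply_moves([
  [[0, 0.1, 1.2, 0, 8.8], [0, 0.2, 2.4, 0, 17.6], [0, 0.3, 3.6, 0, 26.4], [0, 0.4, 4.8, 0, 35.2], [0, 0.5, 6, 0, 44], [0, 0.6, 7.2, 0, 52.8], [0, 0.7, 8.4, 0, 61.6], [0, 0.8, 9.6, 0, 70.4], [0, 1, 10.8, 0, 79.2], [0, 1.2, 12, 0, 88]],
])

```text
time_s: 10.25
ee_pos: [419.5, -318.3, 185.8]
ee_rot: [[-0.273, 0.949, 0.156], [0.961, 0.265, 0.074], [0.029, 0.17, -0.985]]
force: [1.1, -0.0, -0.2]
gripper_width: 1.0
```

Emit:
apply_moves([
  [[0, 0.1, 1.1, 0, 0], [0, 0.2, 2.2, 0, 0], [0, 0.3, 3.3, 0, 0], [0, 0.4, 4.4, -0.2, 0], [0, 0.4, 5.5, -0.4, 0], [0, 0.4, 6.6, -0.6, 0], [0, 0.4, 7.6, -0.8, 0], [0, 0.4, 8, -0.8, 0], [0, 0.4, 8, -0.8, 0], [0, 0.4, 8, -0.8, 0]],
])

```text
time_s: 11.5
ee_pos: [440.0, 81.2, 146.4]
ee_rot: [[-0.274, 0.949, 0.157], [0.961, 0.265, 0.074], [0.028, 0.172, -0.985]]
force: [0.3, -0.0, -0.5]
gripper_width: 0.996
```

```bash
python3 - <<'E'
from h import *
o=r.observe();print(np.round(o['qpos'],1),o['ee_pos'].round(1),o['ee_rot'].round(3))
c=r.capture("wrist");cv2.imwrite("pics/w1.png",c["frame"])
for d in r.spot_point("knob","wrist")[:3]: print(d["confidence"],np.round(d["pixel"]),w(c,d["pixel"],obs=o).round())
np.savez("w1.npz",**{k:c[k] for k in c})
E
```

```text
[  -3.9   -2.6  118.3    5.9   55.7 -112.6] [440.   81.2 146.4] [[-0.274  0.949  0.157]
 [ 0.961  0.265  0.074]
 [ 0.028  0.172 -0.985]]
0.8 [268. 232.] [471.  82.  57.]
```

View pics/w1.png

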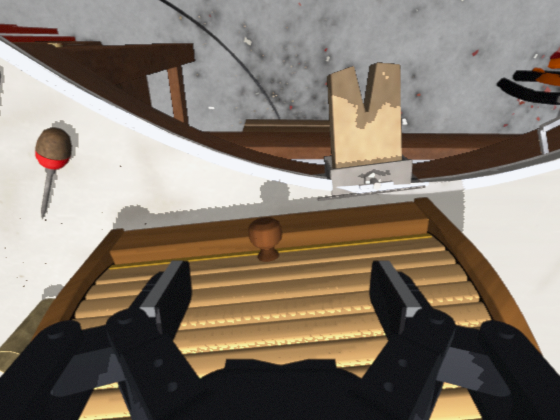

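```bash
python3 - <<'E'
from h import *
o=r.observe();c=dict(np.load("w1.npz"))
for p in [(335,180),(372,182),(395,180),(365,150),(330,120),(267,222),(267,245),(255,232),(280,232),(265,258),(118,245),(430,218),(118,235),(428,208)]:
    q=w(c,p,obs=o); print(p,q.round(), "a,b",round(q[0]*.927+q[1]*.375),round(-.375*q[0]+.927*q[1]))
E
```

```text
(335, 180) [439. 134.   0.] a,b 457 -40
(372, 182) [427. 161.  13.] a,b 457 -11
(395, 180) [425. 186.   0.] a,b 463 13
(365, 150) [408. 153.  -9.] a,b 436 -11
(330, 120) [395. 119. -29.] a,b 411 -38
(267, 222) [467.  80.  49.] a,b 463 -101
(267, 245) [481.  84.  59.] a,b 477 -103
(255, 232) [474.  73.  55.] a,b 467 -111
(280, 232) [473.  92.  50.] a,b 472 -92
(265, 258) [495.  86.  56.] a,b 491 -106
(118, 245) [537. -36.  25.] a,b 484 -235
(430, 218) [439. 212.  33.] a,b 486 32
(118, 235) [538. -42.  11.] a,b 483 -241
(428, 208) [435. 215.  20.] a,b 484 36
```

Emit:
apply_moves([
  [[0, 0.3, -0.1, -0.6, 3], [0, 0.5, -0.14, -1.2, 5], [0, 0.5, -0.14, -1.6, 5], [0, 0.5, -0.14, -1.86, 5], [0, 0.5, -0.14, -1.86, 5], [0.3, 0.5, -0.14, -1.86, 5], [1, 0.5, -0.14, -1.86, 5], [1, 0.5, -0.14, -1.86, 5], [1, 0.5, -0.14, -1.86, 5], [1, 0.5, -0.14, -1.86, 5]],
], grip_force=30)

```text
time_s: 12.85
ee_pos: [464.2, 76.6, 54.3]
ee_rot: [[-0.354, 0.923, 0.148], [0.934, 0.344, 0.093], [0.035, 0.172, -0.985]]
force: [-5.1, 11.5, 10.4]
gripper_width: 0.271
```

```bash
python3 - <<'E'
from h import *
o=r.observe();print(o['ee_pos'].round(1),o['ee_rot'].round(3),o['force'].round(1),o['gripper_width'])
c=r.capture("wrist");cv2.imwrite("pics/w2.png",c["frame"])
E
```

```text
[464.2  76.6  54.3] [[-0.354  0.923  0.148]
 [ 0.934  0.344  0.093]
 [ 0.035  0.172 -0.985]] [-5.1 11.5 10.4] 0.27141392261215996
```

View pics/w2.png

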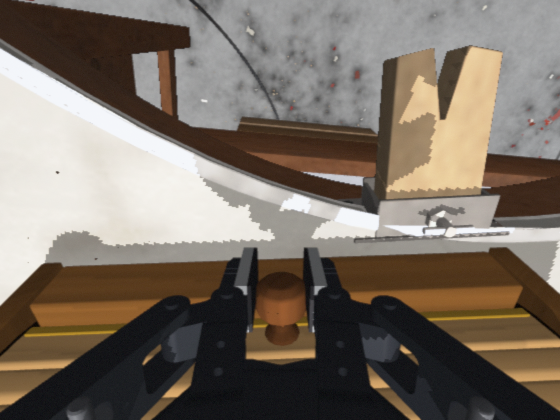

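The knob is held: opening is 0.27, and the picture shows it between the pads at (282,290). Now I'll raise it along its arc.

Emit:
apply_moves([
  [[1, -0.05, 0.03, 0.26, 0], [1, -0.06, 0.02, 0.52, 0], [1, -0.03, 0.03, 0.78, 0], [1, 0, 0.05, 1.04, 0], [1, 0.07, 0.07, 1.29, 0], [1, 0.17, 0.11, 1.54, 0], [1, 0.28, 0.16, 1.78, 0], [1, 0.41, 0.21, 2.01, 0], [1, 0.55, 0.27, 2.23, 0], [1, 0.72, 0.34, 2.43, 0]],
])

```text
time_s: 14.15
ee_pos: [499.3, 90.7, 175.9]
ee_rot: [[-0.355, 0.924, 0.146], [0.935, 0.345, 0.086], [0.029, 0.167, -0.986]]
force: [-4.9, -9.4, 2.8]
gripper_width: 0.274
```

```bash
python3 - <<'E'
from h import *
o=r.observe();print(o['time_s'],o['ee_pos'].round(1),o['force'].round(1),o['gripper_width'])
c=r.capture("wrist");cv2.imwrite("pics/w3.png",c["frame"])
E
```

```text
14.15 [499.3  90.7 175.9] [-4.9 -9.4  2.8] 0.2738253063827267
```

View pics/w3.png

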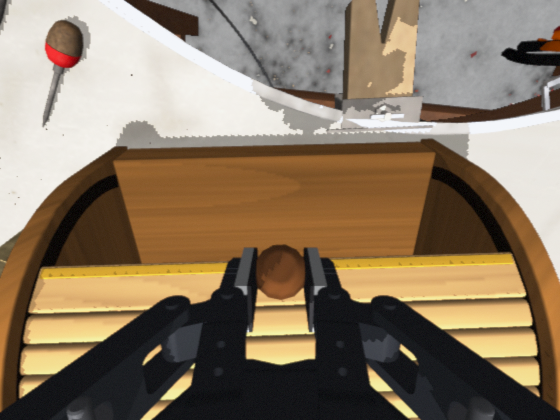

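Emit:
apply_moves([
  [[1, 0.19, 0.06, 0.19, 0], [1, 0.38, 0.13, 0.37, 0], [1, 0.6, 0.22, 0.52, 0], [1, 0.82, 0.31, 0.66, 0], [1, 1.03, 0.39, 0.78, 0], [1, 1.25, 0.48, 0.88, 0], [1, 1.44, 0.56, 0.95, 0], [1, 1.58, 0.62, 0.99, 0], [0, 1.58, 0.62, 0.99, 0], [0, 1.58, 0.62, 0.99, 0]],
])

```text
time_s: 15.45
ee_pos: [580.9, 121.6, 228.1]
ee_rot: [[-0.355, 0.923, 0.151], [0.935, 0.345, 0.086], [0.027, 0.172, -0.985]]
force: [0.8, 1.0, -0.2]
gripper_width: 0.686
```

```bash
python3 - <<'E'
from h import *
o=r.observe();print(o['time_s'],o['ee_pos'].round(1),o['force'].round(1),o['gripper_width'])
c=r.capture("wrist");cv2.imwrite("pics/w4.png",c["frame"])
E
```

```text
15.45 [580.9 121.6 228.1] [ 0.8  1.  -0.2] 0.6856428629941098
```

View pics/w4.png

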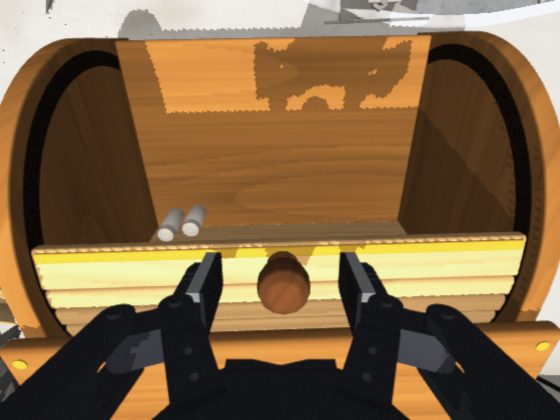

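Emit:
apply_moves([
  [[0, 0, 0, 0.7, 0], [0, -0.7, -0.3, 0.8, 0], [0, -1.7, -0.8, 0.6, 0], [0, -2.3, -1.7, 0.3, 0], [0, -2.5, -2.9, 0, 0], [0, -2.6, -4.1, -0.3, 0], [0, -2.5, -5.2, -0.6, 0], [0, -1.8, -6.2, -0.9, 0], [0, -1, -7.1, -1.2, 0], [0, -1, -7.1, -1.2, 0]],
])

```text
time_s: 16.75
ee_pos: [531.0, -236.5, 164.6]
ee_rot: [[-0.351, 0.925, 0.148], [0.936, 0.342, 0.087], [0.03, 0.169, -0.985]]
force: [-0.6, 0.5, 0.3]
gripper_width: 0.993
```

```bash
cat > look.py <<'E'
from h import *
import sys
tag=sys.argv[1]
o=r.observe();print(o['time_s'],o['ee_pos'].round(1),o['ee_rot'].round(3).tolist(),o['force'].round(1),o['gripper_width'])
for n in sys.argv[2:]:
    c=r.capture(n);cv2.imwrite(f"pics/{n}_{tag}.png",c["frame"])
    H,W=c["z_map"].shape; vv,uu=np.mgrid[:H,:W]; d=c["z_map"]
    P=np.stack([(uu-c["cx"])/c["fx"]*d,(vv-c["cy"])/c["fy"]*d,d],-1)
    if n=="wrist":
        M=c["mount"]; P=(P@M[:3,:3].T+M[:3,3])@o['ee_rot'].T+o['ee_pos']
    else: P=P@np.array(c["orientation"]).T+np.array(c["xyz"])
    P[d<=0]=np.nan; np.save(f"{n}_{tag}.npy",P)
    for s in r.silhouettes("salt_jar",n)[:3]:
        Q=P[s["pixels"]]; Q=Q[~np.isnan(Q[:,0])]; zt=np.percentile(Q[:,2],95); t=Q[abs(Q[:,2]-zt)<5]
        (cx,cy),rad=cv2.minEnclosingCircle(t[:,:2].astype(np.float32))
        print(n,"jar",round(s["confidence"],2),np.round(s["pixel"]),"zt",zt.round(),"topmean",t.mean(0).round(1),"circ",round(cx,1),round(cy,1),round(rad,1),np.percentile(Q,[3,97],0).round().tolist())
E
python3 look.py 5 scene wrist
```

```text
16.75 [ 531.  -236.5  164.6] [[-0.351, 0.925, 0.148], [0.936, 0.342, 0.087], [0.03, 0.169, -0.985]] [-0.6  0.5  0.3] 0.9933188977288181
scene jar 0.77 [344. 368.] zt 56.0 topmean [ 589.7 -585.    54. ] circ 590.5 -585.1 19.8 [[569.0, -606.0, 1.0], [608.0, -553.0, 57.0]]
scene jar 0.67 [286. 273.] zt 71.0 topmean [ 604.9 -285.3   68.8] circ 603.4 -284.9 20.7 [[585.0, -308.0, 22.0], [620.0, -270.0, 72.0]]
scene jar 0.62 [361. 301.] zt 58.0 topmean [ 728.9 -451.5   55.3] circ 728.2 -450.9 20.7 [[708.0, -473.0, 8.0], [745.0, -435.0, 58.0]]
wrist jar 0.89 [189. 232.] zt 65.0 topmean [ 604.8 -288.5   63.7] circ 608.6 -288.6 20.1 [[587.0, -307.0, 17.0], [619.0, -270.0, 65.0]]
wrist jar 0.64 [ 12. 270.] zt 45.0 topmean [ 727.5 -436.7   45.3] circ 729.9 -440.0 12.8 [[710.0, -460.0, 0.0], [739.0, -432.0, 47.0]]
```

View pics/wrist_5.png

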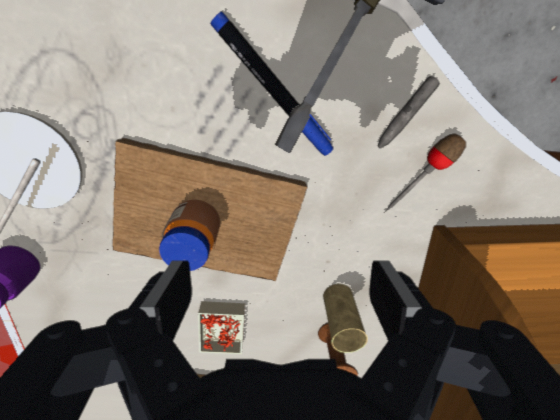

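View pics/scene_5.png

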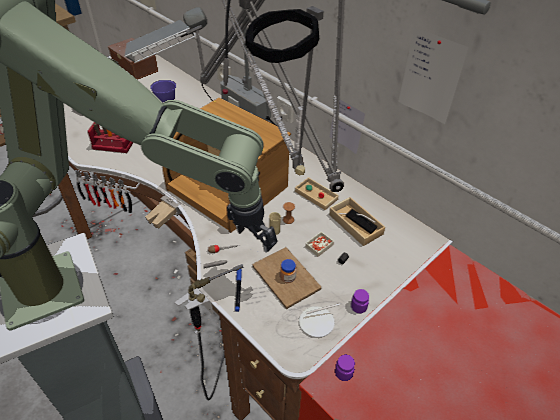

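Emit:
apply_moves([
  [[0, 0.75, -0.5, -0.4, 0], [0, 1.47, -1.04, -0.8, 0], [0, 1.47, -1.04, -1.1, 0], [0, 1.47, -1.04, -1.7, 0], [0, 1.47, -1.04, -2.3, 0], [0, 1.47, -1.04, -2.3, 0], [0.3, 1.47, -1.04, -2.3, 0], [1, 1.47, -1.04, -2.3, 0], [1, 1.47, -1.04, -2.3, 0], [1, 1.47, -1.04, -2.3, 0]],
], grip_force=40)

```text
time_s: 18.2
ee_pos: [605.0, -285.4, 56.5]
ee_rot: [[-0.355, 0.922, 0.155], [0.935, 0.346, 0.084], [0.024, 0.174, -0.984]]
force: [-1.4, 0.8, 6.3]
gripper_width: 0.509
```

```bash
python3 look.py 6 wrist
```

```text
18.2 [ 605.  -285.4   56.5] [[-0.355, 0.922, 0.155], [0.935, 0.346, 0.084], [0.024, 0.174, -0.984]] [-1.4  0.8  6.3] 0.5089235611998841
wrist jar 0.95 [279. 274.] zt 67.0 topmean [ 605.8 -285.9   66.4] circ 608.6 -285.1 20.5 [[586.0, -306.0, 21.0], [623.0, -269.0, 67.0]]
wrist jar 0.6 [  5. 310.] zt 19.0 topmean [ 727.9 -429.3   17.1] circ 727.8 -431.0 10.4 [[714.0, -439.0, 2.0], [737.0, -428.0, 20.0]]
```

View pics/wrist_6.png

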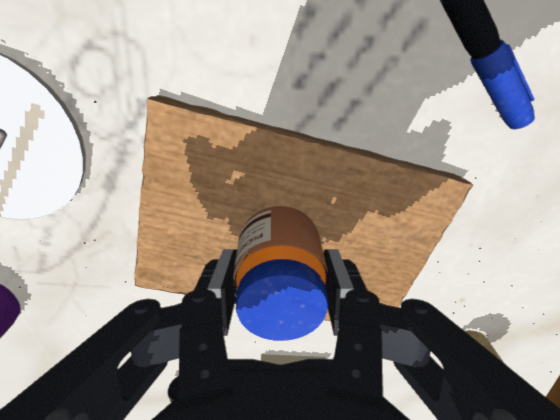

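Emit:
apply_moves([
  [[1, 0, 0, 0.8, 0], [1, -0.4, 0.3, 1.7, 0], [1, -1.2, 0.9, 2.1, 0], [1, -2.1, 1.7, 2.1, 0], [1, -2.7, 2.6, 2.1, 0], [1, -3.2, 3.5, 1.9, 0], [1, -3.7, 4.4, 1.7, 0], [1, -3.9, 5.4, 1.4, 0], [1, -3.9, 6.4, 1.1, 0], [1, -3.9, 6.76, 1, 0]],
])

```text
time_s: 19.55
ee_pos: [408.2, 54.9, 105.8]
ee_rot: [[-0.358, 0.921, 0.153], [0.933, 0.348, 0.085], [0.025, 0.173, -0.985]]
force: [0.7, -1.1, -1.7]
gripper_width: 0.507
```

```bash
python3 look.py 7 scene wrist side
```

```text
19.55 [408.2  54.9 105.8] [[-0.358, 0.921, 0.153], [0.933, 0.348, 0.085], [0.025, 0.173, -0.985]] [ 0.7 -1.1 -1.7] 0.5070663788630468
scene jar 0.72 [345. 368.] zt 56.0 topmean [ 589.9 -585.7   53.7] circ 589.9 -586.2 19.7 [[568.0, -607.0, 9.0], [605.0, -571.0, 56.0]]
scene jar 0.63 [360. 303.] zt 57.0 topmean [ 729.5 -450.7   55.3] circ 729.8 -451.5 21.0 [[708.0, -473.0, 10.0], [745.0, -436.0, 58.0]]
scene jar 0.45 [170. 210.] zt 118.0 topmean [397.9  47.6 116.6] circ 398.8 44.9 15.8 [[388.0, 30.0, 69.0], [410.0, 60.0, 120.0]]
wrist jar 0.68 [278. 275.] zt 116.0 topmean [408.9  54.4 115.7] circ 411.6 55.3 20.3 [[390.0, 35.0, 71.0], [426.0, 71.0, 117.0]]
side jar 0.97 [306. 326.] zt 52.0 topmean [ 591.7 -588.2   51.4] circ 593.2 -586.7 20.9 [[572.0, -609.0, -1.0], [613.0, -534.0, 53.0]]
side jar 0.56 [350. 288.] zt 54.0 topmean [ 731.  -454.3   52.8] circ 730.4 -451.9 21.0 [[709.0, -474.0, 3.0], [749.0, -440.0, 54.0]]
side jar 0.47 [228. 204.] zt 109.0 topmean [399.3  40.5 110.6] circ 398.6 42.0 6.1 [[394.0, 26.0, 66.0], [432.0, 51.0, 111.0]]
```

View pics/wrist_7.png

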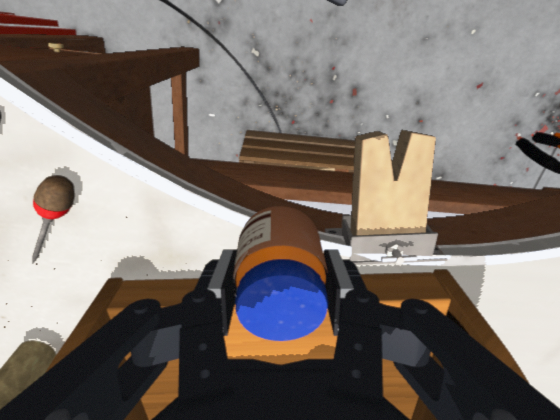

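View pics/side_7.png

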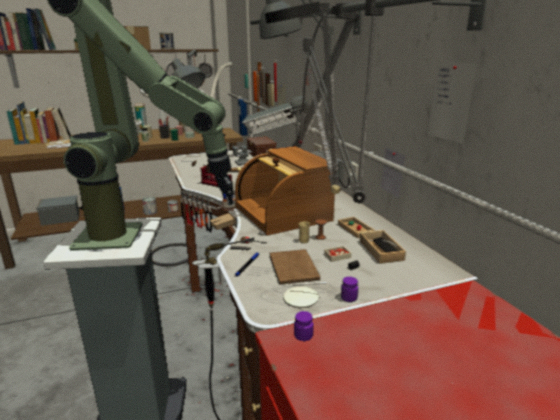

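View pics/scene_7.png

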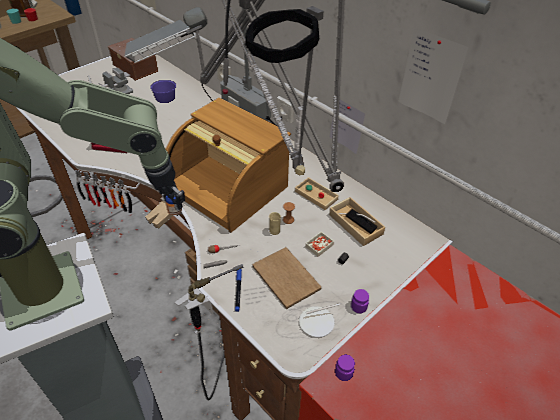

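```bash
python3 - <<'E'
from h import *
o=r.observe();R=o['ee_rot'];p=o['ee_pos']
yaw=np.radians(22)
ax=np.array([np.cos(yaw),np.sin(yaw),0]);ay=np.array([-ax[1],ax[0],0])
for n in ["scene","side"]:
    P=np.load(n+"_7.npy").reshape(-1,3);P=P[~np.isnan(P[:,0])]
    T=(P-p)@R
    for z0 in range(-320,20,20):
        k=(abs(T[:,0])<90)&(abs(T[:,1])<110)&(T[:,2]>=z0)&(T[:,2]<z0+20)
        if k.sum()>3: print(n,z0,k.sum(),"x",np.percentile(T[k,0],[1,99]).round(),"y",np.percentile(T[k,1],[1,99]).round())
    a=P@ax;b=P@ay;z=P[:,2]
    k=(b>-250)&(b<50)&(a>470)&(a<760)&(z>15)&(z<260)
    for z0 in list(range(20,50,6))+list(range(150,240,8)):
        m=k&(z>=z0)&(z<z0+8)&(b<-20)&(b>-230)
        if m.sum()>3: print(n,"cab z",z0,m.sum(),np.percentile(a[m],[2,10,50,90,98]).round())
E
```

```text
scene -320 559 x [-64.  69.] y [-101.   58.]
scene -300 303 x [-65.  17.] y [-83.  58.]
scene -280 163 x [-63.  -5.] y [-66.  19.]
scene -260 32 x [-53. -11.] y [-48.  33.]
scene -240 102 x [-33.   3.] y [-35.  26.]
scene -220 151 x [-33.   9.] y [-36.  24.]
scene -200 182 x [-34.  14.] y [-37.  31.]
scene -180 117 x [-34.  10.] y [-38.  28.]
scene -160 194 x [-34.  16.] y [-39.  29.]
scene -140 145 x [-35.  11.] y [-39.  26.]
scene -120 100 x [-35.  13.] y [-38.  28.]
scene -100 96 x [-63.  -9.] y [-20.  10.]
scene -80 97 x [-64.  18.] y [-21.  17.]
scene -60 89 x [-57.  46.] y [-19.  12.]
scene -40 62 x [-51.  56.] y [-16.   9.]
scene -20 71 x [-33.  30.] y [-19.   6.]
scene 0 88 x [-32.  30.] y [-25.   5.]
scene cab z 20 72 [481. 482. 484. 486. 487.]
scene cab z 26 507 [482. 485. 544. 634. 665.]
scene cab z 32 1592 [484. 495. 553. 645. 667.]
scene cab z 38 310 [486. 498. 554. 666. 672.]
scene cab z 44 37 [668. 669. 670. 673. 674.]
scene cab z 182 19 [585. 585. 587. 589. 590.]
scene cab z 190 459 [583. 585. 603. 642. 646.]
scene cab z 198 412 [585. 590. 612. 633. 640.]
scene cab z 
[... 582 characters left out ...]
y [-37.  32.]
side -120 102 x [-40.  -2.] y [-38.  32.]
side -100 76 x [-65.  17.] y [-19.  18.]
side -80 96 x [-70.  56.] y [-20.  19.]
side -60 69 x [-63.  58.] y [-19.  11.]
side -40 54 x [-57.  45.] y [-14.  11.]
side -20 57 x [-40.  27.] y [-16.  17.]
side 0 66 x [-37.  15.] y [-22.  17.]
side cab z 20 42 [481. 482. 484. 485. 487.]
side cab z 26 281 [483. 484. 507. 554. 578.]
side cab z 32 217 [483. 487. 509. 554. 578.]
side cab z 182 41 [584. 584. 587. 674. 675.]
side cab z 190 249 [583. 586. 606. 645. 655.]
side cab z 198 15 [587. 590. 602. 620. 623.]
side cab z 206 17 [580. 582. 594. 630. 630.]
side cab z 214 522 [593. 629. 682. 737. 752.]
side cab z 222 44 [584. 590. 658. 733. 749.]
```

Emit:
apply_moves([
  [[1, 0.4, 0.16, 0, 0], [1, 0.9, 0.36, 0, 0], [1, 1.4, 0.57, 0, 0], [1, 1.9, 0.77, -0.1, 0], [1, 2.4, 0.97, -0.25, 0], [1, 2.75, 1.11, -0.4, 0], [1, 2.93, 1.18, -0.5, 0], [1, 2.93, 1.18, -0.55, 0], [1, 2.93, 1.18, -0.57, 0], [1, 2.93, 1.18, -0.58, 0]],
])

```text
time_s: 21.1
ee_pos: [556.6, 110.5, 78.1]
ee_rot: [[-0.354, 0.922, 0.156], [0.935, 0.345, 0.083], [0.023, 0.175, -0.984]]
force: [-0.5, 0.9, -1.2]
gripper_width: 0.505
```

```bash
python3 look.py 8 wrist
```

```text
21.1 [556.6 110.5  78.1] [[-0.354, 0.922, 0.156], [0.935, 0.345, 0.083], [0.023, 0.175, -0.984]] [-0.5  0.9 -1.2] 0.5045252917266347
wrist jar 0.93 [275. 274.] zt 89.0 topmean [557.4 110.   88. ] circ 560.0 111.2 20.6 [[538.0, 90.0, 42.0], [575.0, 127.0, 89.0]]
```

View pics/wrist_8.png

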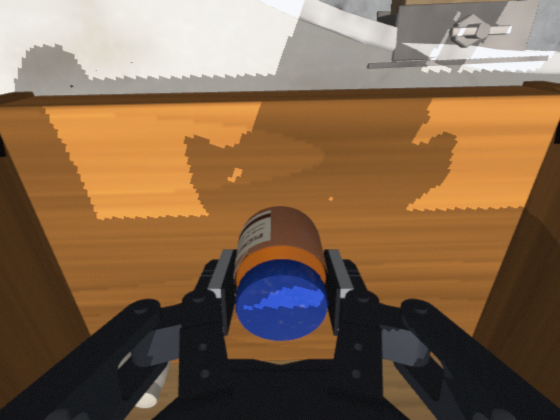

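Emit:
apply_moves([
  [[1, 0, 0, -0.03, 0], [1, 0, 0, -0.04, 0], [0.3, 0, 0, -0.04, 0], [0, 0, 0, -0.04, 0], [0, 0, 0, -0.04, 0], [0, 0, 0, -0.04, 0], [0, 0, 0, -0.04, 0], [0, -0.3, -0.12, -0.04, 0], [0, -0.9, -0.36, -0.04, 0], [0, -1.5, -0.6, -0.04, 0]],
])

```text
time_s: 22.45
ee_pos: [481.2, 80.4, 76.3]
ee_rot: [[-0.354, 0.922, 0.156], [0.935, 0.345, 0.083], [0.023, 0.176, -0.984]]
force: [0.0, -0.3, -0.6]
gripper_width: 0.999
```

```bash
python3 look.py 9 wrist scene
```

```text
22.45 [481.2  80.4  76.3] [[-0.354, 0.922, 0.156], [0.935, 0.345, 0.083], [0.023, 0.176, -0.984]] [ 0.  -0.3 -0.6] 0.9988436568682455
wrist jar 0.8 [278. 340.] zt 66.0 topmean [541.2 103.5  64.4] circ 546.7 106.3 17.3 [[538.0, 89.0, 37.0], [556.0, 125.0, 67.0]]
scene jar 0.69 [344. 368.] zt 55.0 topmean [ 588.8 -586.7   53.4] circ 589.6 -586.7 19.9 [[569.0, -607.0, 9.0], [605.0, -571.0, 56.0]]
scene jar 0.69 [360. 303.] zt 57.0 topmean [ 729.  -451.1   55.3] circ 729.0 -450.5 19.8 [[708.0, -472.0, 4.0], [745.0, -435.0, 58.0]]
```

View pics/wrist_9.png

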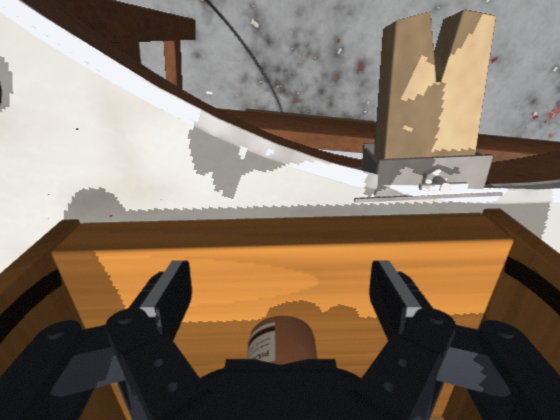

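View pics/scene_9.png

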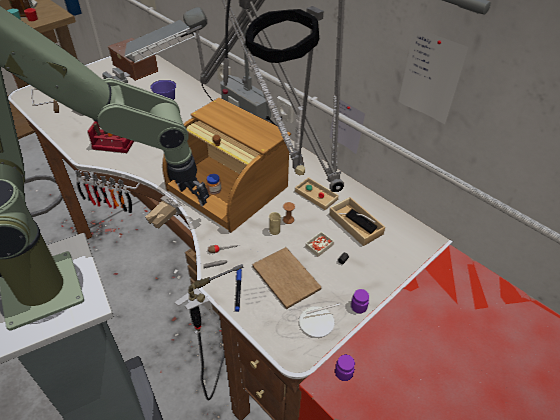

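Emit:
apply_moves([
  [[0.86, 0, 0, 0, 0], [0.86, 0, 0, 0, 0], [0.86, 0, 0, 0, 0], [0.86, 0, 0, 0, 0], [0.86, 0.2, 0.07, -0.05, 0], [0.86, 0.3, 0.11, -0.1, 0], [0.86, 0.4, 0.15, -0.14, 0], [0.86, 0.5, 0.18, -0.18, 0], [0.86, 0.5, 0.18, -0.2, 0], [0.86, 0.5, 0.18, -0.2, 0]],
])

```text
time_s: 23.9
ee_pos: [506.8, 89.5, 66.3]
ee_rot: [[-0.354, 0.922, 0.156], [0.935, 0.344, 0.083], [0.023, 0.176, -0.984]]
force: [-0.5, 0.0, -0.5]
gripper_width: 0.139
```

```bash
python3 look.py 10 wrist scene; python3 - <<'E'
import cv2
im=cv2.imread("pics/scene_10.png")[90:240,140:300];cv2.imwrite("pics/s10c.png",cv2.resize(im,None,fx=4,fy=4,interpolation=cv2.INTER_CUBIC))
E
```

```text
23.9 [506.8  89.5  66.3] [[-0.354, 0.922, 0.156], [0.935, 0.344, 0.083], [0.023, 0.176, -0.984]] [-0.5  0.  -0.5] 0.13933977423126287
wrist jar 0.62 [277. 334.] zt 71.0 topmean [543.5 102.7  69.8] circ 531.5 99.7 21.3 [[538.0, 94.0, 38.0], [550.0, 111.0, 71.0]]
scene jar 0.79 [214. 184.] zt 93.0 topmean [557.8 109.2  90.2] circ 556.3 108.9 22.3 [[541.0, 87.0, 45.0], [574.0, 124.0, 93.0]]
scene jar 0.6 [361. 302.] zt 57.0 topmean [ 728.9 -452.6   55.2] circ 728.8 -452.2 19.5 [[707.0, -472.0, 8.0], [743.0, -437.0, 58.0]]
scene jar 0.58 [343. 371.] zt 56.0 topmean [ 589.6 -586.1   53.4] circ 589.5 -585.7 19.4 [[569.0, -607.0, 9.0], [604.0, -569.0, 56.0]]
```

View pics/wrist_10.png

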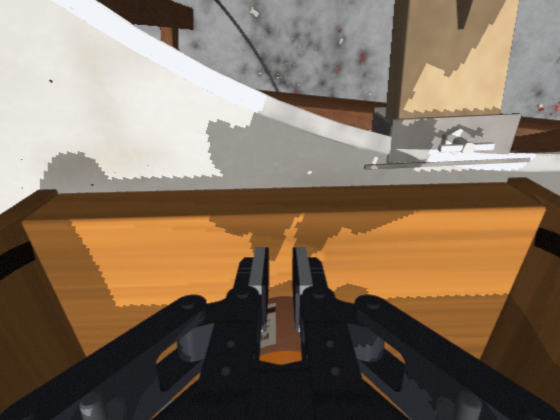

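View pics/s10c.png

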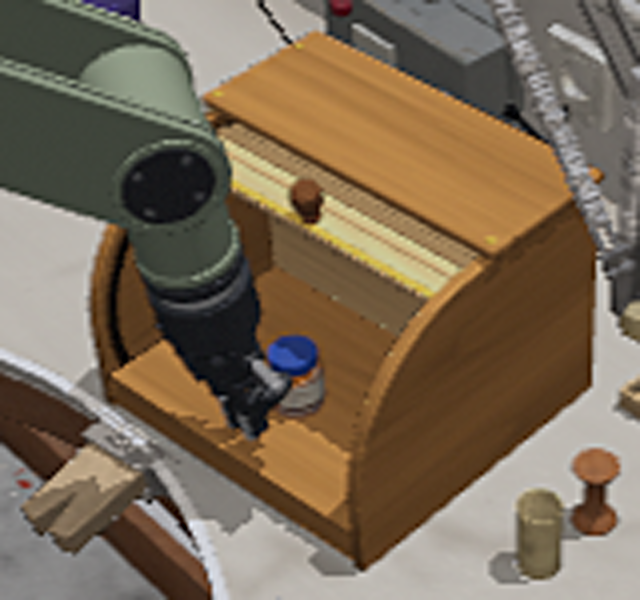

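Emit:
apply_moves([
  [[0.86, 0.2, 0.08, -0.03, 0], [0.86, 0.35, 0.14, -0.04, 0], [0.86, 0.45, 0.18, -0.04, 0], [0.86, 0.55, 0.22, -0.04, 0], [0.86, 0.65, 0.26, -0.04, 0], [0.86, 0.75, 0.3, -0.04, 0], [0.86, 0.85, 0.34, -0.04, 0], [0.86, 0.95, 0.38, -0.04, 0], [0.86, 1.05, 0.42, -0.04, 0], [0.86, 1.05, 0.42, -0.04, 0]],
])

```text
time_s: 25.35
ee_pos: [560.2, 110.6, 64.8]
ee_rot: [[-0.353, 0.922, 0.158], [0.935, 0.344, 0.083], [0.022, 0.177, -0.984]]
force: [0.4, -0.4, 0.2]
gripper_width: 0.138
```

```bash
python3 look.py 11 wrist scene; python3 - <<'E'
import cv2
im=cv2.imread("pics/scene_11.png")[90:240,140:300];cv2.imwrite("pics/s11c.png",cv2.resize(im,None,fx=4,fy=4,interpolation=cv2.INTER_CUBIC))
E
```

```text
25.35 [560.2 110.6  64.8] [[-0.353, 0.922, 0.158], [0.935, 0.344, 0.083], [0.022, 0.177, -0.984]] [ 0.4 -0.4  0.2] 0.13750738427277784
wrist jar 0.61 [275. 323.] zt 87.0 topmean [577.8 116.   85.2] circ 579.3 116.3 8.7 [[573.0, 110.0, 39.0], [585.0, 123.0, 87.0]]
scene jar 0.96 [348. 368.] zt 56.0 topmean [ 589.3 -586.3   53.6] circ 589.7 -587.0 19.6 [[569.0, -607.0, 10.0], [605.0, -571.0, 56.0]]
scene jar 0.54 [361. 301.] zt 57.0 topmean [ 729.2 -450.8   55.4] circ 729.4 -450.9 20.5 [[708.0, -473.0, 8.0], [745.0, -435.0, 58.0]]
```

View pics/s11c.png

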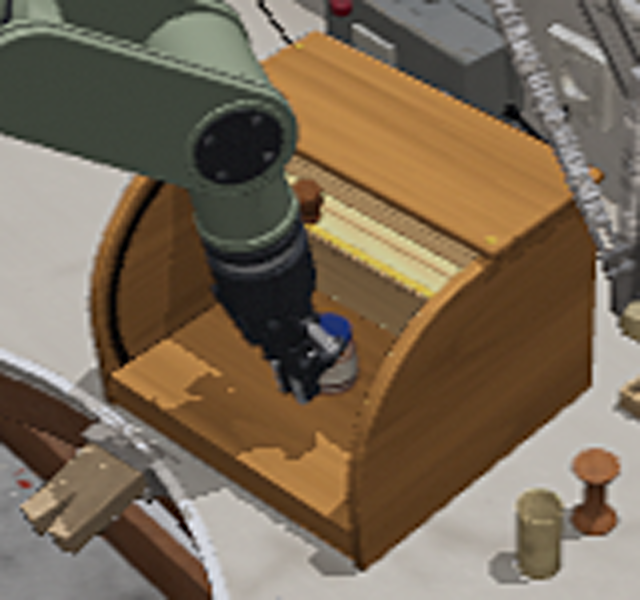

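Emit:
apply_moves([
  [[0.86, 0.05, 0.02, 0, 0], [0.86, 0.1, 0.04, 0, 0], [0.86, 0.1, 0.04, 0, 0], [0.86, 0, 0, 0, 0], [0.86, -0.5, -0.2, 0, 0], [0.86, -1.1, -0.44, 0.05, 0], [0.86, -1.8, -0.72, 0.1, 0], [0.86, -2.5, -1, 0.2, 0], [0.86, -3.2, -1.3, 0.3, 0], [0.86, -3.2, -1.3, 0.3, 0]],
])

```text
time_s: 26.8
ee_pos: [396.6, 45.2, 79.1]
ee_rot: [[-0.352, 0.923, 0.156], [0.936, 0.343, 0.083], [0.024, 0.175, -0.984]]
force: [0.9, -0.4, -0.5]
gripper_width: 0.141
```

```bash
python3 look.py 12 wrist scene side; python3 - <<'E'
import cv2
im=cv2.imread("pics/scene_12.png")[90:240,140:300];cv2.imwrite("pics/s12c.png",cv2.resize(im,None,fx=4,fy=4,interpolation=cv2.INTER_CUBIC))
E
```

```text
26.8 [396.6  45.2  79.1] [[-0.352, 0.923, 0.156], [0.936, 0.343, 0.083], [0.024, 0.175, -0.984]] [ 0.9 -0.4 -0.5] 0.14064747748770767
scene jar 0.91 [347. 368.] zt 56.0 topmean [ 589.8 -585.6   53.7] circ 589.1 -585.0 20.4 [[569.0, -607.0, 16.0], [606.0, -568.0, 57.0]]
scene jar 0.77 [361. 303.] zt 57.0 topmean [ 728.9 -451.2   55.3] circ 729.2 -450.5 20.9 [[708.0, -473.0, 9.0], [745.0, -435.0, 57.0]]
scene jar 0.73 [223. 182.] zt 91.0 topmean [595.8 122.5  89.8] circ 597.1 124.0 19.9 [[575.0, 102.0, 41.0], [613.0, 138.0, 92.0]]
side jar 0.8 [349. 288.] zt 54.0 topmean [ 729.6 -455.8   52.5] circ 730.1 -453.6 19.2 [[711.0, -474.0, 5.0], [747.0, -442.0, 54.0]]
side jar 0.62 [307. 325.] zt 53.0 topmean [ 591.9 -588.3   51.5] circ 592.0 -586.3 20.4 [[572.0, -609.0, 4.0], [610.0, -574.0, 53.0]]
```

View pics/s12c.png

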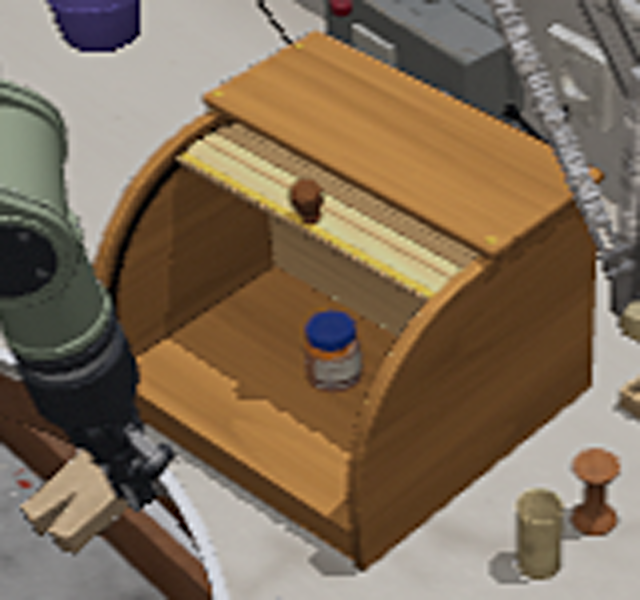

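```bash
python3 -c "
from rig import r
print(r.finish_job()); print(r.observe()['time_s'])"
```

```text
the job is handed in; nothing more can be done
None
the job is handed in; nothing more can be done
```

I raised the shutter by its knob until it was fully up, and it stayed up on its own after I let go. I then carried the blue-capped salt jar to the cabinet upright and set it on the cabinet floor just short of the rear half. I pushed it the last 40 mm or so with nearly closed fingers, then backed the arm out of the cabinet.

**Last checks before handing in (26.8 s of 64 s):**
- **Jar:** it is standing upright at about world (597, 124). That is about 15 mm behind `floor_middle` and near the middle of the cabinet's width. My depth and calibration error is a few mm.
- **Shutter:** the picture shows it fully open.
- **Arm:** the wrist force reads about zero, and the gripper is clear in front of the cabinet, holding nothing.
- **Other objects:** I never touched the pot, spool or dish. The pot and spool look unmoved in the last picture. I didn't measure any of the three again at the end.

**Tilt:** moves can't command tilt directly, so I got about 10° by overreaching the arm, short of the advised 35–50°. That is why I pushed the jar the last stretch instead of setting it down there.

**Missed by a camera:** in the last pictures, the network found the jar only in the scene camera. The side camera reported only the purple look-alikes.

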